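Park the paint caddy behind the bay's step

ROBOT

A 7-joint arm with a two-finger parallel gripper is mounted at the origin on a cart in front of the work surface, level with it; the furniture and walls round the work are solid. World frame = base frame: x ahead of the robot, y to its left, z up, the work surface at z = 0. Lengths are in m, angles in rad, forces in N, time in s.
With the tool pointing down it reaches from about 0.425 to 0.925 m from the base axis. Payload 6.8 kg.
Tool frame: the origin (TCP) lies at the very end of the fingers, on their centre line; the grasp point (between the pads) lies 19 mm behind it; z points along the fingers, y is the line along which they close (so a half turn about z gives the same grasp; the last joint's range is limited). The gripper opens to 85 mm and grips with 20 to 120 N. Pads are 22 mm wide; open, the fingers measure 114 mm over their backs; the gripper's body (76 mm by 85 mm) begins 54 mm behind the grasp point. The pads swing forward as they close: fully open they stand 13 mm farther back than shut.
Start: joints at [-1.412, 0.477, 0.022, 1.555, -0.011, 1.109, -0.083], TCP at [0.178, 0.651, 0.231] pointing down, gripper open.
Joint ranges: [-2.96, 2.96], [-0.34, 2.1], [-1.41, 1.46], [0.24, 2.44], [-1.37, 4.51], [0.17, 1.92], [-2.96, 2.96]. Speed limits (rad/s): [2.39, 2.39, 3.14, 3.14, 3.14, 3.14, 3.14].

INTERFACE

Orientations are given as a unit quaternion [w, x, y, z].
In Python, from station import bot gives the robot as it stands. The module is installed in compiled form; this text tells all that it offers.
- The arm moves only by the shell command python3 -m jog 'ROWS' [OPENING] [FORCE]. ROWS is JSON, a list of rows, each a list of 4 numbers: the shift along the tool's x, y, z in cm, then the turn about the tool's z in rad. In form: [[x, y, z, spin], ...]. A call has 1 to 20 rows; each row is the pose to reach, as a shift and turn from the pose commanded when the call began, along the tool's axes at that moment; what a row does not reach only later rows make up. A row lasts 1/12 s, in which the tool goes at most 41.7 mm and 7.16 degrees, less where a joint would pass 70% of its speed; a pose out of reach is approached as far as the arm can. A call with a gripper value outside its range is refused whole. OPENING is the closure, from -1 (fully open) to 1 (shut), set as the call begins (- or left out, the last holds). The fingers move at their own pace and stop on an object; FORCE is the grip in N (left out, the last holds). Time passes only in rows, so rows that repeat a pose let the fingers close. It gives the time, the measured TCP pose, the force, the opening and the grip force at its end, in the units of the state.
- bot.get_obs(): the state, without advancing time (a new reading comes with each control period).
- bot.read_camera(name): name is "scene" or "top" or "wrist"; returns a dict with "pixels" (384x512x3 uint8, red, green, blue), "depth" (384x512 float32, m along the optical axis (not along the pixel's ray), 0 where there is no reading), "fovy" (degrees; the focal length in pixels is half the picture's height over the tangent of half this angle, whatever the lens; pixels are square), "cx", "cy" (the principal point, pixels), "distortion" ([k1, k2, p1, p2, k3] as OpenCV has them; the pictures are not rectified), "pose" (4x4, takes a point from camera to world coordinates). Camera axes: x right, y down, z forward; pixel columns grow to the right and rows downward; lengths in m; the calibration is good to about 2 mm. A picture is of the moment at which its call begins.
- bot.hand_in(): hands the job in; it is judged then, once.
The state is a dict: "t": time; "q": joint angles; "joint_vel": joint speeds; "joint_torque": joint torques, N m; "eef_pos": TCP position; "tool_rot": TCP orientation; "contact_force": force on the tool from outside, world axes, zero at the start; "torque": the same for the moment, N m; "gripper_width": opening from 0.0 (shut) to 1.0 (fully open); "grasp_force": force on a finger pad.
Only numpy, scipy, OpenCV 4.12 (cv2) and the standard library are available. Lean on these libraries where they do the work, as an engineer would, in place of code of your own. Each camera call takes 0.05 s, during which the arm holds its last target. There are 200 camera calls.

TASK

Put the wooden paint caddy away in its parking bay without carrying it. By its fin, slide it along the table, front edge down, until its front wall meets the raised step at the bay's mouth, then lift only that front edge, set it on top of the step and let go, so that the caddy leans there with its rear edge still on the table. Then push it from behind over the step until it drops flat behind it and presses gently against the back stop; do not ram the step or the stop (stay under about 20 N), and leave the other things where they are.

Things in the scene. Friction and masses are not known exactly. Their poses are not given: they have to be found in the camera images.
- caddy: Light wooden open tray holding two small black pots with white caps (fixed in it, tops 54 above its underside). 130 long (x) x 100 wide (y), walls 40 high and 6 thick; 0.46 kg, up to 30% more or less; it slides with a drag of about 2 to 10 N. Origin: centre of its underside. +x: its front, the end with the fin, which enters the bay first; z up.
- caddy_front (a point): Point on the caddy's underside at the middle of its front edge, caddy x = +65.
- caddy_rear (a point): Point on the caddy's underside at the middle of its rear edge, caddy x = -65; the plain outer face of the rear wall stands above it. While the caddy slides over the step this wall leans back onto whatever pushes it, and friction can hold the rear down so that the caddy rears up; once its middle is well past the step, backing off lets it tip forward by itself onto the bay's floor.
- caddy_fin (a point): Top centre of the caddy's fin, at caddy (42, 0, 88): an upright wooden plate 12 thick (y), 34 long (x), standing 48 above the walls. Pinch it across its thickness from above; dragged by it, the caddy may dip its nose a little.
- bay: Fixed wooden parking bay. Origin: on the table under the middle of its inner floor; +x runs inward from mouth to back stop, z up. Floor top 5 above the table, 138 long (x -69 to +69), 108 wide between guides 30 high, 10 thick. Lead-in boards 22 high flare out at the mouth, to x = -110, there about 144 apart. Home, the caddy's x axis lies along the bay's, its origin at bay (4, 0, 5).
- sill: The step (dark wood, fixed) across the bay's mouth: bay x from -81 (outer face) to -69 (inner face), top 13 above the table, its edges rounded by 3. Its origin and axes are those of the bay.
- back_stop: The rigid back stop (dark wood, fixed): its face at bay x = +69, top 42 above the table, 15 thick. Its origin and axes are those of the bay.
- eraser: Bystander, loose: off-white worn eraser, 24x58x14, lying beside the bay. Origin: centre of its underside.
- wood_block: Bystander, loose: small brown wooden block, 24x21x34, standing beside the bay. Origin: centre of its underside.
- scissors: Bystander, loose: small scissors with red loops, 147x81x13. Origin: centre of its underside.
- pliers_yellow: Bystander, loose: yellow-handled pliers, 129x60x15. Origin: centre of its underside.
- ribbon_roll: Bystander, loose: flat dark ribbon roll, 90x90x20. Origin: centre of its underside.
- pouring_medium: Bystander, loose: white bottle with green-edged label, 53x54x136. Origin: centre of its underside.
- glue_bottle: Bystander, loose: slim black glue bottle with pointed nozzle, 24x40x138. Origin: centre of its underside.

How it is judged:
By the outcome, as a careful person would: the job done as asked, in the order asked, and still so for the second after the job is handed in, with the robot touching nothing.
It also fails if it takes over 72 s, if anything falls off the work surface, if the arm or the gripper's body presses on something with over 40 N, if the wrist force passes 120 N, or if a joint passes its speed limit or range.

## Working session

There is one attempt and no reset: what is moved stays moved. The work goes in short steps, Python scripts to look and compute and a shell command to move; the robot and the scene stay as the last step left them, time stands still between calls to the robot, and variables do not carry over. Pictures are saved under pics/ and viewed, at most 10 in all, crops included, and the job is handed in when it is done.

```bash
mkdir -p pics; cat > h.py <<'E'
import numpy as np,cv2
from station import bot
def cam(n):
    c=bot.read_camera(n); f=192/np.tan(np.radians(c['fovy'])/2)
    K=np.array([[f,0,c['cx']],[0,f,c['cy']],[0,0,1]]); return c,K
def save(c,name,crop=None,s=1):
    im=c['pixels'][:,:,::-1]
    if crop: im=im[crop[1]:crop[3],crop[0]:crop[2]]
    cv2.imwrite('pics/'+name,cv2.resize(im,None,fx=s,fy=s,interpolation=cv2.INTER_CUBIC))
def atz(c,K,uv,z):
    n=cv2.undistortPoints(np.array(uv,float).reshape(-1,1,2),K,np.array(c['distortion'])).reshape(-1,2)
    d=np.c_[n,np.ones(len(n))]@c['pose'][:3,:3].T; o=c['pose'][:3,3]
    z=np.broadcast_to(z,len(n)); return o+d*((z-o[2])/d[:,2])[:,None]
def proj(c,K,P):
    T=np.linalg.inv(c['pose']); r=cv2.Rodrigues(T[:3,:3])[0]
    return cv2.projectPoints(np.array(P,float),r,T[:3,3],K,np.array(c['distortion']))[0].reshape(-1,2)
E
python3 - <<'E'
from h import *
c,K=cam('top');save(c,'top.png',None,1.5);print(c['pose'].round(3),c['fovy'])
c,K=cam('scene');save(c,'scene.png',None,1.5);print(c['pose'].round(3))
print(bot.get_obs())
E
```

```text
[[-0.046 -0.978  0.201  0.312]
 [-0.999  0.047 -0.004  0.073]
 [-0.006 -0.201 -0.98   1.397]
 [ 0.     0.     0.     1.   ]] 44.22734401376659
[[ 0.761 -0.424  0.491  0.005]
 [-0.649 -0.481  0.59  -0.646]
 [-0.014 -0.767 -0.641  0.835]
 [ 0.     0.     0.     1.   ]]
{'t': 0.1, 'q': array([-1.4121346 ,  0.47776178,  0.02236685,  1.55635851, -0.01153129,
        1.10928815, -0.08313798]), 'joint_vel': array([ 0.000386  , -0.00129782,  0.00097702, -0.00309585,  0.00183891,
       -0.00178235, -0.00067198]), 'joint_torque': array([ 4.01421436e-03, -5.97758174e+01,  1.61350630e+00, -2.81955510e+01,
        1.28796342e-02,  4.92248786e-03,  1.80500956e-05]), 'eef_pos': array([0.17781132, 0.6506023 , 0.23039116]), 'tool_rot': array([-5.87415474e-05,  1.33012179e-01,  9.91114044e-01, -8.41730276e-04]), 'contact_force': array([ 0.76177215, -0.27199698,  0.27450107]), 'torque': array([-0.01441039, -0.00972621,  0.03242127]), 'grasp_force': 0.0, 'gripper_width': 1.0037236915449497}
```

View pics/top.png

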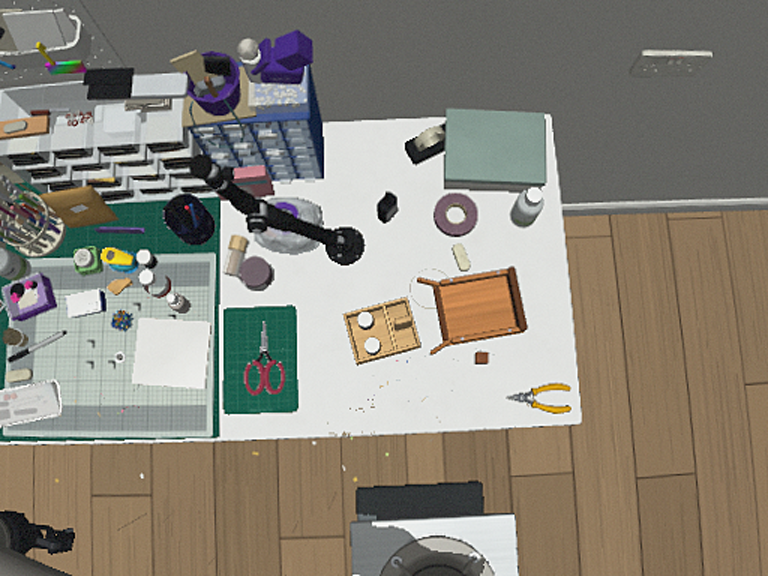

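View pics/scene.png

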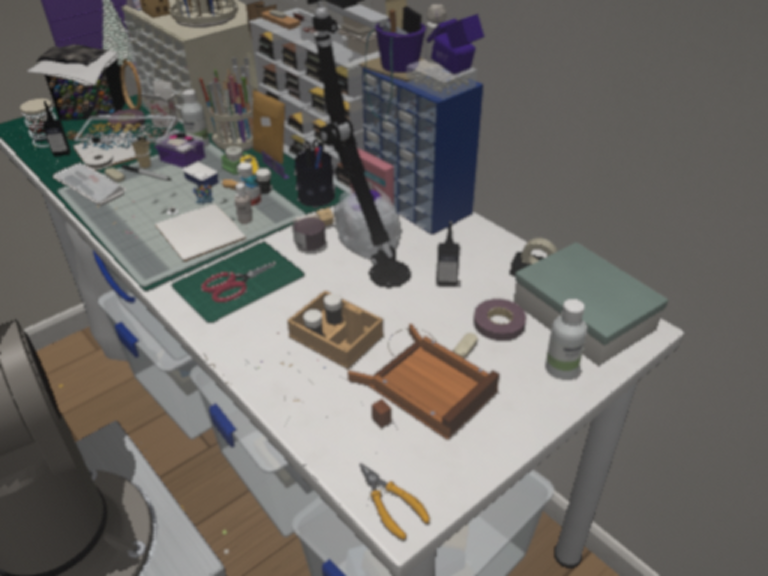

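The top view shows the caddy at about (382,330) and the bay at about (480,305), mouth to the left. Robot +x is up in the picture. A desk lamp stands near (345,245). I'll enlarge the caddy and bay area.

```bash
python3 - <<'E'
from h import *
c,K=cam('top');save(c,'crop.png',(222,170,362,260),5.7)
np.savez('top.npz',d=c['depth'],K=K,p=c['pose'],k=c['distortion'])
d=c['depth'];
for u,v in [(230,163),(160,140),(135,108),(176,92),(258,135)]:
    n=cv2.undistortPoints(np.array([[[u,v]]],float),K,np.array(c['distortion'])).ravel()
    print(u,v,(c['pose']@np.r_[n*d[v,u],d[v,u],1])[:3].round(3))
E
```

```text
230 163 [0.685 0.144 0.049]
160 140 [0.681 0.3   0.306]
135 108 [0.698 0.319 0.474]
176 92 [0.838 0.273 0.233]
258 135 [0.752 0.058 0.097]
```

View pics/crop.png

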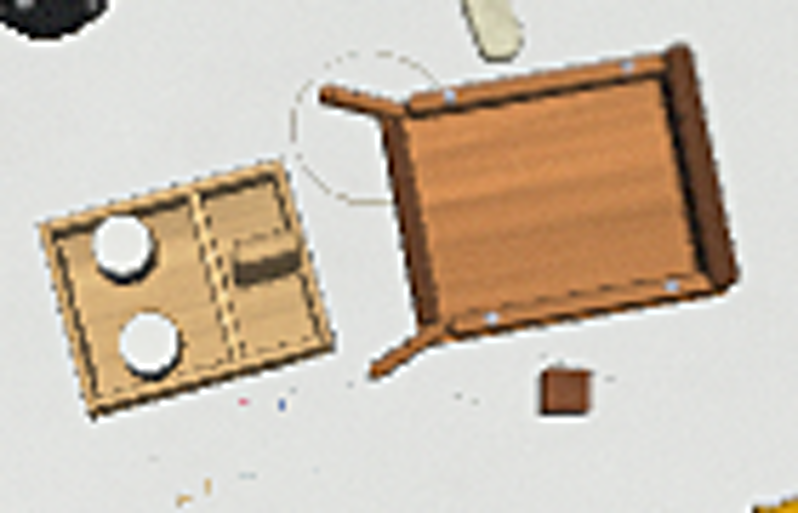

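```bash
cat > fit.py <<'E'
from h import *
from scipy.optimize import least_squares
def X(p,P):
    P=np.array(P,float)/1000; a=p[2]; R=np.array([[np.cos(a),-np.sin(a)],[np.sin(a),np.cos(a)]])
    return np.c_[P[:,:2]@R.T+p[:2],P[:,2]]
def fit(c,K,P,uv,p0):
    r=least_squares(lambda p:(proj(c,K,X(p,P))-uv).ravel(),p0,loss='soft_l1'); return r.x,r.fun.reshape(-1,2).round(2) if r.fun.size==2*len(P) else r.fun
E
python3 - <<'E'
from fit import *
c,K=cam('top')
s=5.7;o=np.array([222,170]); px=lambda L:(np.array(L,float)+.5)/s+o-.5
CP=[(-65,50,40),(65,50,40),(65,-50,40),(-65,-50,40),(-65,-50,0)]
pc,r=fit(c,K,CP,px([(40,224),(283,163),(332,343),(90,405),(92,418)]),[.6,.18,-1.4]);print('caddy',pc,r)
BP=[(84,64,42),(84,-64,42),(69,64,42),(-81,54,13),(-81,-54,13),(-69,-54,13),(-110,72,22),(-110,-72,22)]
pb,r=fit(c,K,BP,px([(690,45),(738,283),(664,52),(383,120),(420,326),(438,322),(322,94),(374,373)]),[.65,.04,-1.45]);print('bay',pb,r)
S=6;im=cv2.resize(c['pixels'][170:260,222:362,::-1],None,fx=S,fy=S,interpolation=cv2.INTER_CUBIC)[:, :800]
q=lambda p,P:(((proj(c,K,X(p,P))-o+.5)*S-.5)*8).round().astype(int)
def L(p,P,col): cv2.polylines(im,[q(p,P).reshape(-1,1,2)],True,col,1,cv2.LINE_AA,3)
L(pc,CP[:4],(255,0,0));L(pc,[(a,b,0) for a,b,_ in CP[:4]],(0,255,0));L(pc,[(25,6,88),(59,6,88),(59,-6,88),(25,-6,88)],(0,0,255))
L(pb,[(-81,54,13),(-69,54,13),(-69,-54,13),(-81,-54,13)],(255,0,0));L(pb,[(69,64,42),(84,64,42),(84,-64,42),(69,-64,42)],(0,255,0))
for y in(1,-1): L(pb,[(-69,54*y,30),(69,54*y,30),(69,64*y,30),(-69,64*y,30)],(255,255,0))
cv2.imwrite('pics/fit.png',im)
np.savez('poses.npz',pc=pc,pb=pb)
def inbay(P): a=pb[2];return (np.array(P)[:2]-pb[:2])@np.array([[np.cos(a),-np.sin(a)],[np.sin(a),np.cos(a)]])
print('caddy in bay',inbay(pc[:2]),np.degrees(pc[2]-pb[2]), 'fin',X(pc,[(42,0,88)]))
print(bot.get_obs()['eef_pos'])
E
```

```text
caddy [ 0.51558785  0.08024703 -1.35754654] [[-0.2  -0.37]
 [ 0.19 -0.94]
 [ 0.66  0.28]
 [-0.44  0.95]
 [-0.14  0.03]]
bay [ 0.55447178 -0.11216292 -1.45402036] [[ 0.49 -0.19]
 [ 0.68  0.25]
 [ 0.13 -0.62]
 [-0.35  0.83]
 [-0.45  0.02]
 [ 0.38  0.05]
 [-0.1   0.5 ]
 [-0.83 -0.99]]
caddy in bay [-0.19562993 -0.01620128] 5.527542775247418 fin [[0.52447662 0.0391984  0.088     ]]
[0.17786737 0.65079096 0.2307027 ]
```

View pics/fit.png

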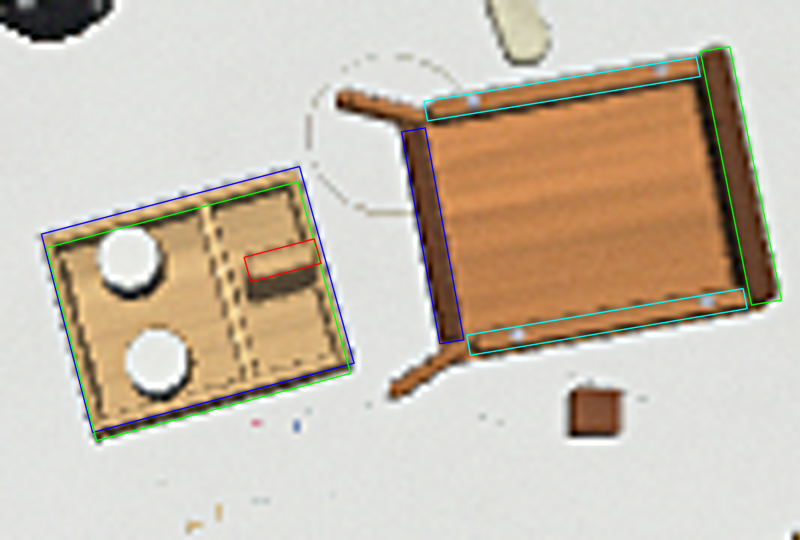

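The overlay matches the caddy rim, fin, sill and stop. Next I'll compute the approach and the slide targets.

```bash
cat > mv.py <<'E'
from fit import *
z=np.load('poses.npz'); pc,pb=z['pc'],z['pb']
def rot(q): # wxyz
    from scipy.spatial.transform import Rotation as R
    return R.from_quat(np.r_[q[1:],q[0]]).as_matrix()
def rel(P):
    o=bot.get_obs(); return (rot(o['tool_rot']).T@(np.array(P)-o['eef_pos'])*100).round(2)
def inbay(P):
    a=pb[2];return ((np.array(P)[:2]-pb[:2])@np.array([[np.cos(a),-np.sin(a)],[np.sin(a),np.cos(a)]])*1000).round(1)
def spin(a): # tool spin so that tool -x points along world angle a
    R=rot(bot.get_obs()['tool_rot']); y=np.arctan2(-R[1,0],-R[0,0]); return round(-((a-y+np.pi)%(2*np.pi)-np.pi),3)
E
python3 - <<'E'
from mv import *
f=X(pc,[(42,0,88)])[0]
for P in [(.33,.45,.23),(.45,.25,.2),(f[0],f[1],.16),(f[0],f[1],.048)]: print(rel(P))
print(spin(pc[2]),inbay(f),inbay(X(pc,[(-65,0,0)])[0]))
E
```

```text
[-19.97 -15.36   0.09]
[-36.82 -31.48   3.11]
[-49.56 -49.85   7.13]
[-49.56 -49.84  18.33]
1.091 [-153.8  -12.2] [-260.3  -22.5]
```

```bash
python3 -m jog '[[-2.5,-1.9,0,0.06],[-5,-3.8,0,0.13],[-7.5,-5.7,0,0.2],[-10,-7.7,0,0.27],[-12.5,-9.6,0,0.34],[-15,-11.5,0,0.41],[-17.5,-13.4,0,0.48],[-20,-15.4,0,0.55],[-22.4,-17.7,0.4,0.62],[-24.8,-20,0.8,0.69],[-27.2,-22.3,1.2,0.76],[-29.6,-24.6,1.7,0.83],[-32,-26.9,2.2,0.9],[-34.4,-29.2,2.6,0.97],[-36.8,-31.5,3.1,1.03],[-38.9,-34.5,3.7,1.05],[-41,-37.5,4.4,1.07],[-43,-40.5,5,1.09],[-45.2,-43.6,5.7,1.09],[-47.4,-46.7,6.4,1.09]]' 0.0
python3 - <<'E'
from mv import *
f=X(pc,[(42,0,88)])[0]
print(rel((f[0],f[1],.048)),spin(pc[2]))
E
```

```text
t: 1.87
eef_pos: [0.5123, 0.0742, 0.1671]
tool_rot: [-0.0, 0.627, 0.779, 0.0]
contact_force: [0.9, 0.8, -0.5]
gripper_width: 0.5
grasp_force: 0.0
[-3.68  0.44 11.91] 0.001
```

```bash
python3 -m jog '[[-2,0.2,0,0],[-3.7,0.4,1,0],[-3.7,0.4,2,0],[-3.7,0.4,2,0],[-3.7,0.4,2,0]]'
python3 - <<'E'
from mv import *
f=X(pc,[(42,0,88)])[0]
print(rel((f[0],f[1],.048)),spin(pc[2]))
c,K=cam('wrist');save(c,'wrist.png',None,1.2)
print(proj(c,K,X(pc,[(25,6,88),(59,6,88),(59,-6,88),(25,-6,88)]))*1.2)
E
```

```text
t: 2.28
eef_pos: [0.523, 0.0414, 0.1466]
tool_rot: [-0.001, 0.627, 0.779, -0.001]
contact_force: [0.0, -0.2, -0.1]
gripper_width: 0.502
grasp_force: 0.0
[-0.25  0.11  9.86] 0.002
[[317.88376058 223.85998044]
 [317.40256281 272.69628951]
 [299.34966358 272.66082564]
 [298.93477866 223.82346538]]
```

View pics/wrist.png

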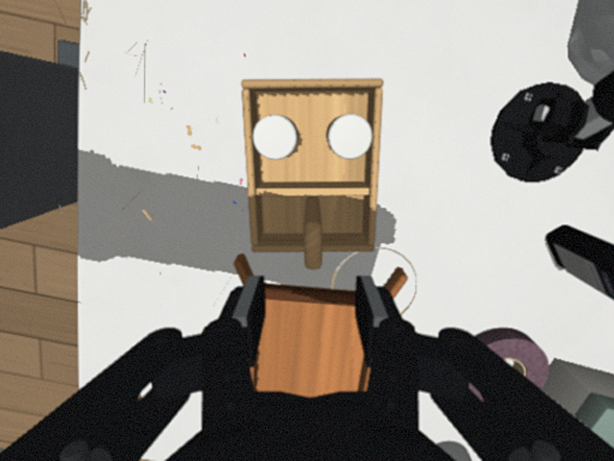

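The wrist view shows the fin top at about (304–322, 224–268), roughly 3 mm from where I predicted it. I'll nudge over, descend and pinch.

```bash
python3 -m jog '[[-0.2,0.2,2,0],[-0.2,0.2,4.5,0],[-0.2,0.2,7,0],[-0.2,0.2,9,0],[-0.2,0.2,9.9,0],[-0.2,0.2,9.9,0],[-0.2,0.2,9.9,0]]'; python3 -m jog '[[0,0,0,0],[0,0,0,0],[0,0,0,0],[0,0,0,0],[0,0,0,0],[0,0,0,0],[0,0,0,0],[0,0,0,0],[0,0,0,0],[0,0,0,0]]' 1 40
python3 - <<'E'
from mv import *
o=bot.get_obs();print(inbay(o['eef_pos']),spin(pb[2]),o['contact_force'])
a=pb[2];d=lambda x,y:X(pb,[(x,y,1000*o['eef_pos'][2])])[0]
print(rel(d(-140,0)),rel(d(-104,0)))
E
```

```text
t: 2.92
eef_pos: [0.5264, 0.0396, 0.0488]
tool_rot: [-0.0, 0.627, 0.779, 0.0]
contact_force: [1.1, 0.2, 0.6]
gripper_width: 0.501
grasp_force: 0.0
t: 3.75
eef_pos: [0.5266, 0.039, 0.0495]
tool_rot: [0.0, 0.628, 0.779, 0.001]
contact_force: [-2.7, -0.1, 6.6]
gripper_width: 0.135
grasp_force: 39.6
[-153.4  -10. ] 0.097 [-2.73321303 -0.08121312  6.5944892 ]
[-1.43  0.87  0.  ] [-5.01  0.52 -0.  ]
```

```bash
python3 -m jog '[[-0.2,0.15,-0.03,0.01],[-0.5,0.3,-0.03,0.03],[-0.8,0.5,-0.03,0.05],[-1.1,0.7,-0.03,0.075],[-1.4,0.85,-0.03,0.097],[-1.7,0.84,-0.03,0.097],[-2,0.81,-0.03,0.097],[-2.3,0.78,-0.03,0.097],[-2.6,0.75,-0.03,0.097],[-2.9,0.72,-0.03,0.097],[-3.2,0.69,-0.03,0.097],[-3.5,0.66,-0.03,0.097],[-3.8,0.63,-0.03,0.097],[-4,0.61,-0.03,0.097],[-4,0.61,-0.03,0.097],[-4,0.61,-0.03,0.097]]'
python3 - <<'E'
from mv import *
o=bot.get_obs();print(inbay(o['eef_pos']),spin(pb[2]),o['contact_force'],o['torque'])
c,K=cam('top');S=6;u0=np.array([222,170]);save(c,'slide.png',(222,170,355,260),6)
px=proj(c,K,X(np.array([*X(pb,[(-157+0,0,0)])[0][:2],pb[2]]),[(-65,50,40),(65,50,40),(65,-50,40),(-65,-50,40)]));print(((px-u0+.5)*S-.5).round())
E
```

```text
t: 5.08
eef_pos: [0.5416, 0.0018, 0.0496]
tool_rot: [0.0, 0.664, 0.747, 0.001]
contact_force: [-1.2, 3.6, 6.5]
gripper_width: 0.132
grasp_force: 41.8
[-114.7    0.5] 0.0 [-1.17130074  3.55516431  6.48277403] [ 0.83955356  0.30569958 -0.0531157 ]
[[121. 174.]
 [384. 131.]
 [420. 332.]
 [154. 375.]]
```

View pics/slide.png

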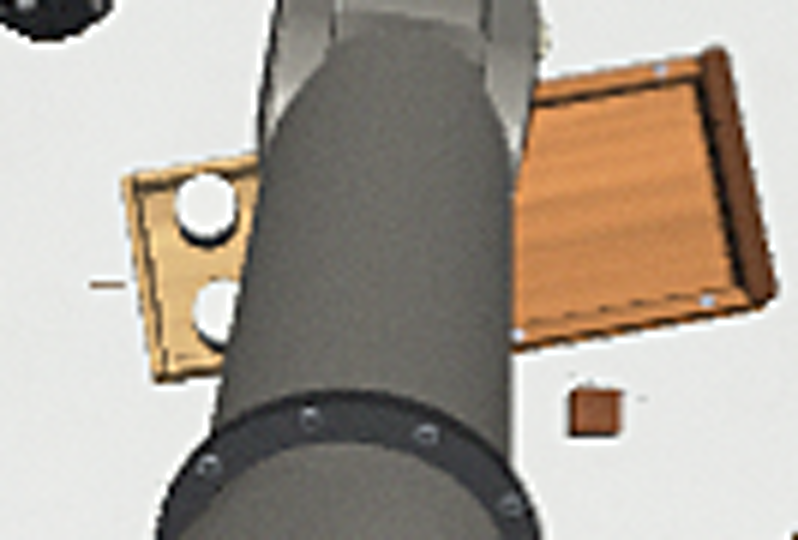

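The rear corners are at (124,175) and (156,380), so the caddy is aligned with the bay and the gap to the sill is about 10 mm. I'll approach gently.

```bash
python3 -m jog '[[-0.2,0,0,0],[-0.4,0,0,0],[-0.6,0,0,0],[-0.7,0,0,0],[-0.75,0,0,0],[-0.75,0,0,0]]'; for i in 1 ; do python3 -m jog '[[-0.05,0,0,0],[-0.1,0,0,0],[-0.1,0,0,0]]'|grep -E 'force|pos'; done
```

```text
t: 5.63
eef_pos: [0.5424, -0.0047, 0.0496]
tool_rot: [-0.0, 0.664, 0.748, 0.001]
contact_force: [-2.3, 6.4, 6.3]
gripper_width: 0.133
grasp_force: 41.9
eef_pos: [0.5424, -0.0048, 0.0496]
contact_force: [-2.1, 8.1, 8.4]
grasp_force: 42.0
```

```bash
python3 -m jog '[[-0.05,0,0,0],[-0.1,0,0,0],[-0.1,0,0,0]]'|grep -E 'force|pos'
```

```text
eef_pos: [0.5425, -0.0064, 0.0496]
contact_force: [-2.0, 8.5, 7.2]
grasp_force: 41.9
```

```bash
python3 -m jog '[[-0.05,0,0,0],[-0.1,0,0,0],[-0.1,0,0,0]]'|grep -E 'force|pos'; python3 - <<'E'
from mv import *
print(inbay(bot.get_obs()['eef_pos']))
E
```

```text
eef_pos: [0.5426, -0.007, 0.0496]
contact_force: [-2.6, 8.5, 7.4]
grasp_force: 42.1
[-105.8    0.5]
```

```bash
python3 -m jog '[[-0.05,0,0,0],[-0.1,0,0,0],[-0.1,0,0,0]]'|grep -E 'force|pos'
```

```text
eef_pos: [0.5427, -0.008, 0.0496]
contact_force: [-1.2, 4.8, 12.9]
grasp_force: 42.9
```

```bash
python3 -m jog '[[-0.05,0,0,0],[-0.1,0,0,0],[-0.1,0,0,0]]'|grep -E 'force|pos'; python3 - <<'E'
from mv import *
o=bot.get_obs();print(inbay(o['eef_pos']),o['torque'])
c,K=cam('scene');save(c,'meet.png',(180,180,340,300),5)
E
```

```text
eef_pos: [0.5428, -0.0089, 0.0496]
contact_force: [-0.6, 6.6, 2.6]
grasp_force: 41.2
[-103.9    0.4] [ 1.10520211  0.20078648 -0.09000383]
```

View pics/meet.png

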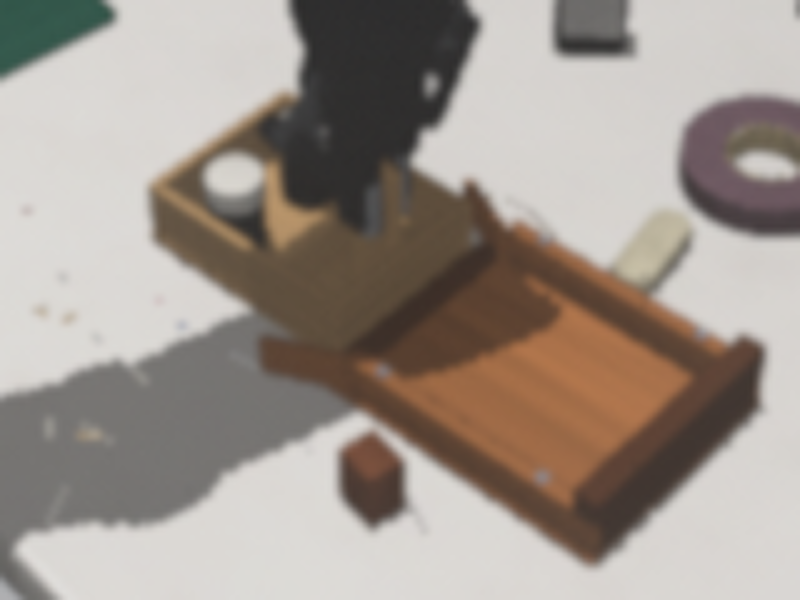

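The caddy's front wall is at the sill line, (345,350)–(490,245). I'll creep on until contact is clear.

```bash
python3 -m jog '[[-0.05,0,0,0],[-0.1,0,0,0],[-0.1,0,0,0]]'|grep -E 'force|pos'
```

```text
eef_pos: [0.5429, -0.0099, 0.0496]
contact_force: [-1.7, 8.1, 6.1]
grasp_force: 41.9
```

```bash
python3 -m jog '[[-0.05,0,0,0],[-0.1,0,0,0],[-0.1,0,0,0]]'|grep -E 'force|pos'
```

```text
eef_pos: [0.543, -0.0106, 0.0496]
contact_force: [-2.0, 8.6, 8.7]
grasp_force: 42.2
```

```bash
python3 -m jog '[[-0.05,0,0,0],[-0.1,0,0,0],[-0.1,0,0,0]]'|grep -E 'force|pos'
```

```text
eef_pos: [0.543, -0.0107, 0.0496]
contact_force: [-2.4, 11.2, 11.0]
grasp_force: 42.3
```

```bash
python3 -m jog '[[-0.05,0,0,0],[-0.1,0,0,0],[-0.1,0,0,0]]'|grep -E 'force|pos'; python3 - <<'E'
from mv import *
o=bot.get_obs();print(inbay(o['eef_pos']),o['torque'])
c,K=cam('top');S=6;u0=np.array([222,170]);save(c,'slide2.png',(222,170,302,240),8)
E
```

```text
eef_pos: [0.543, -0.0108, 0.0497]
contact_force: [-4.2, 13.4, 12.2]
grasp_force: 42.5
[-102.     0.4] [ 2.82648948  0.80768194 -0.07383588]
```

Contact: the TCP has stopped and the force has climbed to 13 N. I'll ease off, drop the grip to 20 N so the fin can pivot in the pads, then lift the front edge along an arc about the rear edge.

```bash
python3 -m jog '[[0.1,0,0,0],[0.2,0,0,0],[0.2,0,0,0],[0.2,0,0,0]]' 1 20|grep -E 'force|pos'; python3 -m jog '[[0.08,0,-0.12,0],[0.17,0,-0.25,0],[0.26,0,-0.37,0],[0.35,0,-0.5,0],[0.45,0,-0.62,0],[0.54,0,-0.75,0],[0.63,0,-0.87,0],[0.72,0,-1,0],[0.82,0,-1.12,0],[0.92,0,-1.25,0],[1.02,0,-1.38,0],[1.1,0,-1.5,0],[1.1,0,-1.5,0],[1.1,0,-1.5,0]]'
python3 - <<'E'
from mv import *
o=bot.get_obs();print(inbay(o['eef_pos']),o['torque'])
c,K=cam('scene');save(c,'lift.png',(180,180,340,300),5)
E
```

```text
eef_pos: [0.543, -0.0106, 0.0496]
contact_force: [-1.3, 8.3, 8.9]
grasp_force: 42.2
t: 9.48
eef_pos: [0.5411, -0.0023, 0.0637]
tool_rot: [0.0, 0.665, 0.747, 0.0]
contact_force: [-0.2, -0.2, -6.0]
gripper_width: 0.133
grasp_force: 40.1
[-110.6   -0.5] [-0.30205594 -0.02623354  0.00293263]
```

View pics/lift.png

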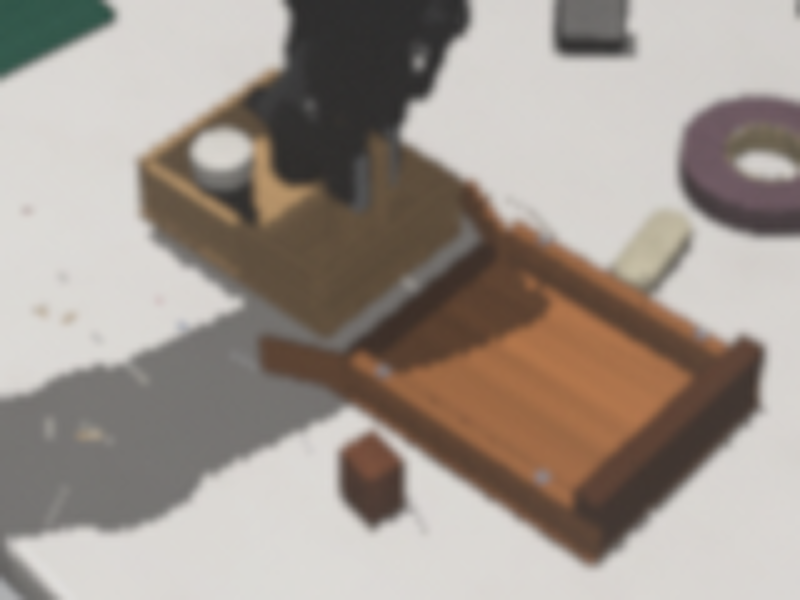

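The lift at a 40 N grip, about −6 N on the tool, raised the whole caddy: there is a gap under the rear at (150,235). I'll set it straight back down and regrip more weakly near the fin's front edge so it can pivot.

```bash
python3 -m jog '[[-0.1,0,0.2,0],[-0.2,0,0.4,0],[-0.3,0,0.6,0],[-0.4,0,0.8,0],[-0.5,0,1.0,0],[-0.6,0,1.2,0],[-0.7,0,1.35,0],[-0.75,0,1.45,0],[-0.75,0,1.45,0],[-0.75,0,1.45,0]]' |grep -E 'force|pos'; python3 -m jog '[[0,0,0,0],[0,0,0,0],[0,0,0,0],[0,0,0,0],[0,0,0,0]]' 0.4 20; python3 -m jog '[[-0.5,0,-0.1,0],[-1,0,-0.3,0],[-1.4,0,-0.5,0],[-1.4,0,-0.5,0],[-1.4,0,-0.5,0]]'
python3 -m jog '[[0,0,0,0],[0,0,0,0],[0,0,0,0],[0,0,0,0],[0,0,0,0],[0,0,0,0],[0,0,0,0],[0,0,0,0]]' 1 20
python3 - <<'E'
from mv import *
o=bot.get_obs();print(inbay(o['eef_pos']),o['torque'])
c,K=cam('scene');save(c,'regrip.png',(180,180,340,300),5)
E
```

```text
eef_pos: [0.5418, -0.0096, 0.0496]
contact_force: [-4.0, 1.6, 4.3]
grasp_force: 41.6
t: 10.78
eef_pos: [0.5422, -0.0099, 0.0491]
tool_rot: [0.0, 0.665, 0.747, 0.0]
contact_force: [-0.4, 1.3, 0.4]
gripper_width: 0.303
grasp_force: 0.0
t: 11.2
eef_pos: [0.5438, -0.0244, 0.0543]
tool_rot: [0.0, 0.665, 0.747, 0.0]
contact_force: [-0.3, 0.2, -0.4]
gripper_width: 0.297
grasp_force: 0.0
t: 11.87
eef_pos: [0.5436, -0.0237, 0.0541]
tool_rot: [-0.0, 0.665, 0.747, 0.0]
contact_force: [-0.9, -0.4, 3.1]
gripper_width: 0.133
grasp_force: 22.6
[-89.1  -0.5] [0.01364913 0.13009899 0.00402582]
```

View pics/regrip.png

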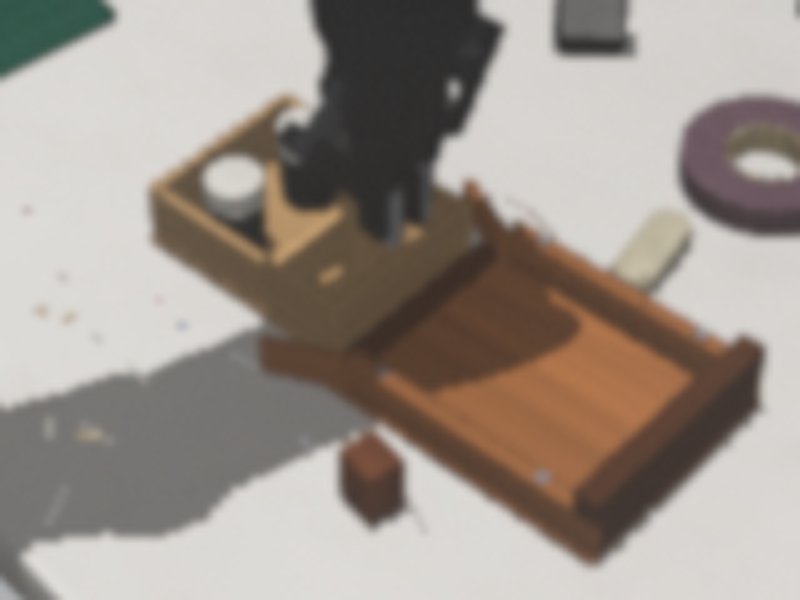

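The caddy is flat again at the sill, front bottom edge along (345,350)–(490,245). Now a test lift.

```bash
python3 -m jog '[[0.05,0,-0.1,0],[0.1,0,-0.2,0],[0.15,0,-0.3,0],[0.2,0,-0.4,0],[0.25,0,-0.5,0],[0.3,0,-0.6,0],[0.3,0,-0.6,0],[0.3,0,-0.6,0]]'
python3 - <<'E'
from mv import *
o=bot.get_obs();print(inbay(o['eef_pos']),o['torque'])
E
```

```text
t: 12.58
eef_pos: [0.5431, -0.0207, 0.0601]
tool_rot: [-0.0, 0.665, 0.747, -0.0]
contact_force: [-0.6, 1.2, -5.0]
gripper_width: 0.137
grasp_force: 21.2
[-92.1  -0.6] [-0.23369727 -0.07450831  0.00533626]
```

```bash
cat > caps.py <<'E'
from mv import *
def cloud(d,K,p,k,box):
    u,v=np.meshgrid(np.arange(box[0],box[2]),np.arange(box[1],box[3])); D=d[v,u].ravel()
    n=cv2.undistortPoints(np.c_[u.ravel(),v.ravel()].astype(float).reshape(-1,1,2),K,k).reshape(-1,2)
    P=np.c_[n*D[:,None],D]@p[:3,:3].T+p[:3,3]; return P[D>0]
def tob(P): a=pb[2]; return np.c_[(P[:,:2]-pb[:2])@np.array([[np.cos(a),-np.sin(a)],[np.sin(a),np.cos(a)]]),P[:,2]]*1000
def live():
    c,K=cam('top'); return tob(cloud(c['depth'],K,c['pose'],np.array(c['distortion']),(215,165,365,265)))
def caps(B):
    m=(B[:,2]>46)&(B[:,2]<80)&(B[:,0]<-150); C=B[m]
    for s in(1,-1):
        q=C[(C[:,1]*s>0)]
        if len(q)>5: print('cap',len(q),np.median(q,0).round(1))
E
python3 - <<'E'
from caps import *
z=np.load('top.npz'); B=tob(cloud(z['d'],z['K'],z['p'],z['k'],(215,165,365,265))); caps(B)
B=live();caps(B)
q=B[(B[:,0]<-150)&(B[:,0]>-222)&(abs(B[:,1])<52)];print(np.histogram(q[:,2],np.arange(-4,80,4)))
r=B[(B[:,0]<-202)&(B[:,0]>-225)&(abs(B[:,1])<48)&(B[:,2]>20)];print(len(r),np.percentile(r[:,2],[50,75,90]).round(1), np.median(B[(B[:,0]<-235),2]))
E
```

```text
cap 102 [-231.    13.5   53.4]
cap 121 [-219.2  -39.7   53. ]
cap 115 [-177.7   28.6   54.6]
cap 90 [-173.9  -26.8   55.3]
(array([ 67,  86, 166, 102,  27,  12,  13,  10,  16,  21,  56,  69,  18,
        17,  84,  64,   9,   0,   0,   0]), array([-4,  0,  4,  8, 12, 16, 20, 24, 28, 32, 36, 40, 44, 48, 52, 56, 60,
       64, 68, 72, 76]))
78 [39.  40.6 42.4] -0.28652727922584553
```

Cap rise of 1.7 mm matches pivoting about the rear edge (expected 1.8 mm), so I'll carry on with the lift.

```bash
python3 -m jog '[[0.07,0,-0.1,0],[0.15,0,-0.2,0],[0.22,0,-0.3,0],[0.3,0,-0.4,0],[0.37,0,-0.5,0],[0.45,0,-0.6,0],[0.52,0,-0.7,0],[0.6,0,-0.8,0],[0.67,0,-0.9,0],[0.75,0,-1.0,0],[0.75,0,-1.0,0],[0.75,0,-1.0,0]]'
python3 - <<'E'
from caps import *
o=bot.get_obs();print(inbay(o['eef_pos']),o['torque'])
B=live();caps(B)
r=B[(B[:,0]<-202)&(B[:,0]>-228)&(abs(B[:,1])<48)&(B[:,2]>20)];print(len(r),np.percentile(r[:,2],[50,75,90]).round(1),np.percentile(r[:,0],[2,10,50]))
E
```

```text
t: 13.63
eef_pos: [0.5424, -0.0132, 0.0702]
tool_rot: [-0.0, 0.665, 0.747, 0.0]
contact_force: [-0.9, 0.4, -5.6]
gripper_width: 0.136
grasp_force: 20.6
[-99.7  -0.5] [-0.12367207  0.00707859 -0.04972069]
cap 130 [-182.2   29.4   56.5]
cap 104 [-178.4  -27.8   57.6]
99 [37.7 40.3 42.6] [-215.57375839 -214.81932379 -211.29333247]
```

```bash
python3 -m jog '[[-0.1,0,0,0],[-0.2,0,0,0],[-0.3,0,0,0],[-0.4,0,0,0],[-0.5,0,0,0],[-0.6,0,0,0],[-0.7,0,0,0],[-0.75,0,0,0],[-0.75,0,0,0]]'|grep -E 'pos|force'
python3 - <<'E'
from caps import *
o=bot.get_obs();print(inbay(o['eef_pos']),o['torque'])
B=live();caps(B)
r=B[(B[:,0]<-192)&(B[:,0]>-228)&(abs(B[:,1])<48)&(B[:,2]>20)];print(len(r),np.percentile(r[:,2],[50,75,90]).round(1),np.percentile(r[:,0],[2,10,50]))
E
```

```text
eef_pos: [0.5433, -0.021, 0.0701]
contact_force: [-0.7, 0.2, -3.4]
grasp_force: 20.6
[-91.8  -0.5] [-0.17649025 -0.00449862  0.00922378]
cap 129 [-174.4   30.2   56.3]
cap 96 [-170.4  -28.    57.5]
103 [37.6 40.5 42.2] [-207.58423854 -206.98283226 -203.27326664]
```

```bash
python3 -m jog '[[-0.05,0,0.1,0],[-0.1,0,0.2,0],[-0.15,0,0.3,0],[-0.2,0,0.4,0],[-0.2,0,0.4,0],[-0.2,0,0.4,0]]'|grep -E 'pos|force'
python3 - <<'E'
from caps import *
B=live();caps(B)
E
```

```text
eef_pos: [0.5438, -0.0234, 0.0669]
contact_force: [-3.2, -2.7, 8.6]
grasp_force: 22.5
cap 134 [-173.2   30.4   55.4]
cap 100 [-169.5  -28.2   56.5]
```

```bash
python3 -m jog '[[-0.05,0,0.05,0],[-0.07,0,0.1,0],[-0.07,0,0.1,0]]'|grep -E 'pos|force'
```

```text
eef_pos: [0.5438, -0.0234, 0.0668]
contact_force: [-7.0, 0.2, 19.3]
grasp_force: 24.0
```

The front edge now rests on the sill. I'll relieve the pressure, release and rise.

```bash
python3 -m jog '[[0,0,-0.1,0],[0,0,-0.12,0],[0,0,-0.12,0]]'|grep -E 'pos|force'; python3 -m jog '[[0,0,0,0],[0,0,0,0],[0,0,0,0],[0,0,0,0],[0,0,0,0],[0,0,0,0]]' 0.4|grep -E 'pos|force|wid'; python3 -m jog '[[0,0,-1,0],[0,0,-2.5,0],[0,0,-4,0],[0,0,-6,0],[0,0,-8,0],[0,0,-8,0],[0,0,-8,0]]'|grep -E 'pos|force'
python3 - <<'E'
from caps import *
B=live();caps(B)
d=lambda x,y,z:X(pb,[(x,y,z)])[0]
print(rel(d(-250,0,130)),rel(d(-250,0,22)),spin(pb[2]))
r=B[(B[:,0]<-192)&(B[:,0]>-228)&(abs(B[:,1])<48)&(B[:,2]>20)];print(len(r),np.percentile(r[:,2],[50,75,90]).round(1),np.percentile(r[:,0],[2,10,50]))
E
```

```text
eef_pos: [0.5438, -0.0234, 0.0668]
contact_force: [-2.7, -0.4, 7.9]
grasp_force: 22.5
eef_pos: [0.5435, -0.0234, 0.0662]
contact_force: [-0.3, -0.7, 0.3]
gripper_width: 0.302
grasp_force: 0.0
eef_pos: [0.5444, -0.0234, 0.1478]
contact_force: [-1.2, -0.4, -0.6]
grasp_force: 0.0
cap 127 [-173.    29.4   56.5]
cap 99 [-168.6  -27.9   57.2]
[16.05  0.05  1.68] [16.05  0.04 12.48] 0.0
93 [38.6 40.4 41.7] [-206.49706071 -205.86846231 -202.61474999]
```

```bash
python3 -m jog '[[3,0,0,0],[6,0,0,0],[9,0,0,0],[12,0,0,0],[15,0,0,0],[16,0,0,0],[16,0,2.5,0],[16,0,5.5,0],[16,0,8.5,0],[16,0,11.3,0],[16,0,12.5,0],[16,0,12.5,0],[16,0,12.5,0]]' 0.3; python3 -m jog '[[-0.6,0,0,0],[-1.2,0,0,0],[-1.8,0,0,0],[-2.2,0,0,0],[-2.6,0,0,0],[-2.8,0,0,0],[-2.8,0,0,0]]'
python3 - <<'E'
from caps import *
print(inbay(bot.get_obs()['eef_pos']));B=live();caps(B)
E
```

```text
t: 17.75
eef_pos: [0.5247, 0.1348, 0.0211]
tool_rot: [-0.0, 0.665, 0.747, -0.001]
contact_force: [-0.1, -0.3, 1.8]
gripper_width: 0.355
grasp_force: 0.0
t: 18.33
eef_pos: [0.5283, 0.1069, 0.0216]
tool_rot: [0.0, 0.665, 0.747, 0.0]
contact_force: [-0.1, 0.5, -0.0]
gripper_width: 0.351
grasp_force: 0.0
[-220.6   -0.5]
cap 59 [-165.6   47.5   54.3]
cap 79 [-166.6  -29.7   57. ]
```

```bash
python3 -m jog '[[-0.2,0,0,0],[-0.4,0,0,0],[-0.6,0,0,0],[-0.8,0,0,0],[-1,0,0,0],[-1.2,0,0,0],[-1.4,0,0,0],[-1.6,0,0,0],[-1.8,0,0,0],[-2,0,0,0]]'
python3 - <<'E'
from caps import *
print(inbay(bot.get_obs()['eef_pos']));B=live();caps(B)
E
```

```text
t: 19.22
eef_pos: [0.5304, 0.0875, 0.0212]
tool_rot: [-0.0, 0.665, 0.747, -0.0]
contact_force: [-1.1, 4.4, -0.6]
gripper_width: 0.348
grasp_force: 1.9
[-201.1   -0.7]
cap 33 [-254.1  149.9   50.2]
cap 9 [-151.   -28.4   59.3]
```

```bash
python3 -m jog '[[-0.2,0,0,0],[-0.4,0,0,0],[-0.6,0,0,0],[-0.8,0,0,0],[-1,0,0,0],[-1.2,0,0,0],[-1.4,0,0,0],[-1.6,0,0,0],[-1.8,0,0,0],[-2,0,0,0],[-2.2,0,0,0],[-2.4,0,0,0],[-2.6,0,0,0],[-2.8,0,0,0],[-3,0,0,0]]'
python3 - <<'E'
from caps import *
print(inbay(bot.get_obs()['eef_pos']));B=live()
m=B[(B[:,0]>-190)&(B[:,0]<65)&(abs(B[:,1])<45)&(B[:,2]>46)]
for x in range(-190,60,10):
    q=m[(m[:,0]>=x)&(m[:,0]<x+10)]
    if len(q)>3: print(x,len(q),np.percentile(q[:,2],[10,50,90]).round(1))
E
```

```text
t: 20.52
eef_pos: [0.5341, 0.0583, 0.0214]
tool_rot: [-0.0, 0.664, 0.747, 0.0]
contact_force: [-0.1, 6.4, 1.6]
gripper_width: 0.349
grasp_force: 3.0
[-171.7   -0.4]
-190 128 [378.1 435.  489.1]
-180 126 [377.3 439.7 487. ]
-170 121 [377.6 436.2 481.4]
-160 113 [377.4 427.7 467.5]
-150 117 [379.  420.  447.9]
-140 123 [373.9 415.8 426.5]
-130 73 [371.8 381.9 414.2]
-120 18 [ 56.7  60.3 154.8]
-90 21 [46.9 48.7 52.2]
-80 52 [ 47.   50.  100.9]
-70 30 [ 53.3  99.8 105.1]
-60 30 [ 54.1  99.9 108.3]
-50 21 [ 49.4  80.2 104.1]
-40 69 [56.1 59.7 63.7]
```

```bash
python3 -m jog '[[-0.2,0,0,0],[-0.4,0,0,0],[-0.6,0,0,0],[-0.8,0,0,0],[-1,0,0,0],[-1.2,0,0,0],[-1.4,0,0,0],[-1.6,0,0,0],[-1.8,0,0,0],[-2,0,0,0],[-2.2,0,0,0],[-2.4,0,0,0],[-2.4,0,0,0]]'
cat > prof.py <<'E'
from caps import *
print(inbay(bot.get_obs()['eef_pos']));B=live()
m=B[(B[:,0]>-150)&(B[:,0]<100)&(abs(B[:,1])<45)&(B[:,2]>30)&(B[:,2]<150)]
for x in range(-150,90,10):
    q=m[(m[:,0]>=x)&(m[:,0]<x+10)]
    if len(q)>3: print(x,len(q),np.percentile(q[:,2],[10,50,90]).round(1))
E
python3 prof.py
```

```text
t: 21.65
eef_pos: [0.5373, 0.0364, 0.0219]
tool_rot: [-0.001, 0.664, 0.748, 0.001]
contact_force: [-1.1, 10.1, 6.4]
gripper_width: 0.349
grasp_force: 5.2
[-149.6    0.3]
-90 8 [32.2 39.3 50.3]
-70 13 [32.6 54.7 59.4]
-60 98 [ 43.1  53.3 105.9]
-50 54 [ 30.8  60.9 109.8]
-40 62 [ 31.2  55.3 113.1]
-30 76 [30.4 32.5 89.5]
-20 131 [32.  63.1 70. ]
-10 27 [35.  48.3 61.9]
60 40 [35.  39.8 43.7]
70 96 [37.8 41.6 45.5]
80 31 [37.3 40.4 42.6]
```

```bash
python3 -m jog '[[-0.15,0,0,0],[-0.3,0,0,0],[-0.45,0,0,0],[-0.6,0,0,0],[-0.75,0,0,0],[-0.8,0,0,0]]'; python3 prof.py
```

```text
t: 22.2
eef_pos: [0.5383, 0.0307, 0.0222]
tool_rot: [-0.002, 0.663, 0.748, 0.002]
contact_force: [-3.4, 16.4, 10.5]
gripper_width: 0.353
grasp_force: 8.6
[-143.8    0.6]
-60 74 [ 49.5  55.7 108.8]
-50 67 [ 32.9  53.3 109.7]
-40 62 [ 31.1  47.7 113.7]
-30 91 [ 31.5  34.4 110.2]
-20 100 [32.5 37.7 72.4]
-10 98 [36.1 65.6 72.6]
0 14 [34.2 40.5 46.1]
60 46 [31.8 38.5 43.8]
70 105 [38.2 41.7 45.4]
80 23 [36.9 40.7 43.4]
```

Force is rising to 16 N because friction is holding the rear down, so I'll back off and let it tip.

```bash
python3 -m jog '[[0.2,0,0,0],[0.5,0,0,0],[0.9,0,0,0],[1.2,0,0,0],[1.2,0,0,0],[1.2,0,0,0],[1.2,0,0,0],[1.2,0,0,0]]'; python3 prof.py
```

```text
t: 22.92
eef_pos: [0.5362, 0.0375, 0.0212]
tool_rot: [0.0, 0.665, 0.747, -0.0]
contact_force: [0.2, -0.4, 0.2]
gripper_width: 0.35
grasp_force: 0.0
[-150.8   -0.7]
-90 42 [48.3 66.9 72.5]
-80 63 [62.  67.9 71.4]
-70 36 [52.  66.2 68.8]
-60 4 [32.  39.8 46.4]
-50 44 [31.8 40.8 45.5]
-40 58 [40.3 43.8 47.2]
-30 35 [39.6 57.4 93.5]
-20 33 [40.1 81.2 96.1]
-10 31 [38.5 85.2 96.5]
0 83 [36.1 44.  91.7]
10 11 [38.4 42.4 43.5]
60 47 [31.3 38.1 42.7]
70 102 [38.3 41.8 44.9]
80 24 [37.2 39.8 42. ]
```

It tipped: the front rim is at z≈44 at bay x≈5, and the pots are raised at the rear. Pushing on.

```bash
python3 -m jog '[[-0.3,0,-0.3,0],[-0.6,0,-0.4,0],[-0.9,0,-0.4,0],[-1.1,0,-0.4,0],[-1.3,0,-0.4,0],[-1.5,0,-0.4,0],[-1.7,0,-0.4,0],[-1.9,0,-0.4,0],[-2.1,0,-0.4,0],[-2.3,0,-0.4,0],[-2.5,0,-0.4,0],[-2.7,0,-0.4,0],[-2.9,0,-0.4,0],[-3.1,0,-0.4,0],[-3.3,0,-0.4,0],[-3.5,0,-0.4,0],[-3.7,0,-0.4,0],[-3.9,0,-0.4,0],[-4.1,0,-0.4,0],[-4.3,0,-0.4,0]]'; python3 prof.py
```

```text
t: 24.63
eef_pos: [0.5413, -0.0048, 0.0253]
tool_rot: [-0.0, 0.665, 0.747, -0.0]
contact_force: [0.2, 1.4, -1.9]
gripper_width: 0.349
grasp_force: 1.1
[-108.2   -0.6]
-20 80 [36.7 42.  46.3]
-10 21 [40.9 51.9 77.6]
0 30 [42.2 89.  96. ]
10 31 [41.6 89.2 94.6]
20 49 [33.2 44.6 93. ]
30 55 [37.9 43.4 48.1]
60 43 [32.  38.5 42.8]
70 107 [37.3 41.2 45.9]
80 23 [37.3 40.6 43.5]
```

```bash
python3 -m jog '[[-0.2,0,0,0],[-0.4,0,0,0],[-0.6,0,0,0],[-0.8,0,0,0],[-1,0,0,0],[-1.2,0,0,0],[-1.4,0,0,0],[-1.6,0,0,0],[-1.8,0,0,0],[-2,0,0,0],[-2.2,0,0,0],[-2.4,0,0,0],[-2.4,0,0,0]]'; python3 prof.py
```

```text
t: 25.77
eef_pos: [0.5442, -0.0291, 0.0254]
tool_rot: [0.0, 0.665, 0.747, -0.0]
contact_force: [0.1, 1.5, -0.8]
gripper_width: 0.347
grasp_force: 0.4
[-83.7  -0.6]
0 36 [32.9 41.6 46.8]
10 34 [39.2 41.9 44.9]
20 36 [43.2 72.2 93.3]
30 29 [43.1 84.1 95.8]
40 32 [35.4 83.3 93.2]
50 74 [35.  42.2 48.9]
60 46 [32.1 38.3 42.6]
70 104 [37.3 41.5 44.9]
80 27 [37.1 40.2 43.9]
```

```bash
python3 -m jog '[[-0.1,0,0,0],[-0.2,0,0,0],[-0.3,0,0,0],[-0.4,0,0,0],[-0.5,0,0,0],[-0.5,0,0,0]]'
```

```text
t: 26.32
eef_pos: [0.5447, -0.0339, 0.0253]
tool_rot: [0.0, 0.665, 0.747, -0.0]
contact_force: [-0.7, 1.4, -0.8]
gripper_width: 0.346
grasp_force: 0.7
```

```bash
python3 -m jog '[[-0.1,0,0,0],[-0.2,0,0,0],[-0.3,0,0,0],[-0.3,0,0,0]]'|grep -E 'pos|force'; python3 prof.py
```

```text
eef_pos: [0.5451, -0.0367, 0.0253]
contact_force: [-1.3, 2.7, -0.8]
grasp_force: 1.0
[-76.   -0.5]
10 49 [34.2 38.7 43.4]
20 25 [37.2 60.9 93.8]
30 29 [33.9 79.7 93.3]
40 28 [43.  88.6 94. ]
50 47 [33.9 46.3 91.3]
60 76 [34.4 40.9 46.9]
70 97 [37.8 41.3 44.9]
80 31 [38.3 40.3 43.5]
```

```bash
python3 -m jog '[[-0.05,0,0,0],[-0.1,0,0,0],[-0.15,0,0,0],[-0.15,0,0,0]]'|grep -E 'pos|force'
```

```text
eef_pos: [0.5452, -0.038, 0.0253]
contact_force: [-0.8, 3.0, -1.2]
grasp_force: 1.3
```

```bash
python3 -m jog '[[-0.05,0,0,0],[-0.1,0,0,0],[-0.1,0,0,0]]'|grep -E 'pos|force'
```

```text
eef_pos: [0.5454, -0.039, 0.0253]
contact_force: [-0.0, 2.4, -1.4]
grasp_force: 1.2
```

```bash
python3 -m jog '[[-0.05,0,0,0],[-0.1,0,0,0],[-0.1,0,0,0]]'|grep -E 'pos|force'
```

```text
eef_pos: [0.5455, -0.0401, 0.0253]
contact_force: [0.3, 3.1, -1.3]
grasp_force: 1.2
```

```bash
python3 -m jog '[[-0.05,0,0,0],[-0.1,0,0,0],[-0.1,0,0,0]]'|grep -E 'pos|force'
```

```text
eef_pos: [0.5455, -0.0402, 0.0253]
contact_force: [-1.4, 4.9, -1.5]
grasp_force: 2.4
```

```bash
python3 -m jog '[[-0.05,0,0,0],[-0.1,0,0,0],[-0.1,0,0,0]]'|grep -E 'pos|force'
```

```text
eef_pos: [0.5454, -0.0402, 0.0253]
contact_force: [-1.3, 6.1, 1.3]
grasp_force: 3.7
```

```bash
python3 -m jog '[[-0.1,0,0,0],[-0.1,0,0,0],[-0.1,0,0,0]]'|grep -E 'pos|force'; python3 -m jog '[[0.2,0,0,0],[0.5,0,0,0],[1,0,0,0],[2,0,0,0],[4,0,0,0],[6,0,0,0],[6,0,-3,0],[6,0,-6,0],[6,0,-9,0],[6,0,-12,0],[8.5,0,-14,0],[11,0,-14,0],[14,0,-14,0],[17,0,-14,0],[20,0,-14,0],[20,0,-14,0],[20,0,-14,0]]'|grep -E 'pos|force'; python3 prof.py; python3 - <<'E'
from h import *
c,K=cam('top');save(c,'final.png',(180,130,372,280),4)
E
```

```text
eef_pos: [0.5454, -0.0402, 0.0253]
contact_force: [-2.1, 9.1, 2.8]
grasp_force: 4.8
eef_pos: [0.5219, 0.1583, 0.1652]
contact_force: [1.0, -0.7, -0.0]
grasp_force: 0.0
[-272.4   -0.8]
-70 21 [33.1 42.  45.6]
-60 59 [40.4 43.9 47.6]
-50 6 [34.9 39.5 48.1]
-40 48 [36.7 55.9 61.3]
-30 79 [45.8 58.1 62.2]
-20 70 [51.5 57.4 62. ]
-10 17 [38.9 56.7 60.3]
0 4 [40.6 42.5 44.4]
10 36 [32.4 38.3 43.2]
20 50 [35.7 38.6 45.6]
30 36 [36.4 76.2 92.2]
40 30 [41.2 82.1 94.6]
50 24 [44.3 88.2 93.5]
60 80 [35.7 42.2 46.2]
70 102 [38.4 41.7 44.3]
80 27 [37.7 40.2 43.5]
```

View pics/final.png

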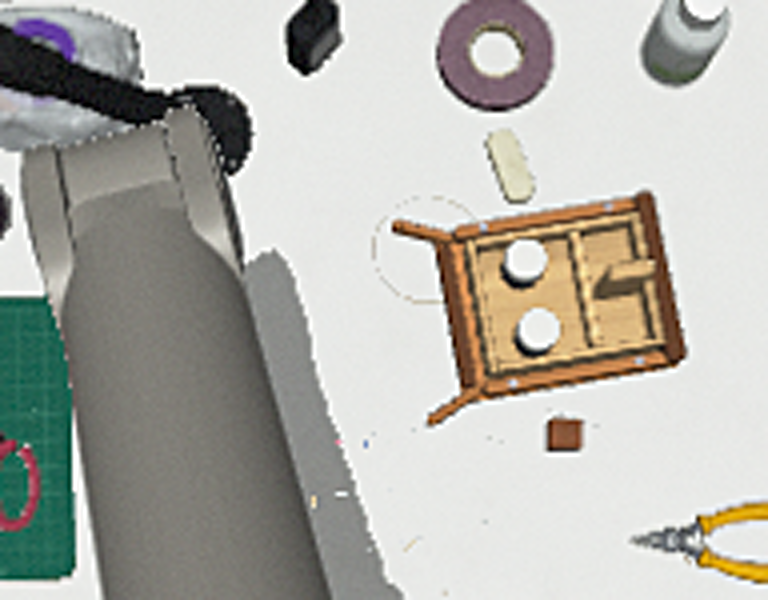

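The caddy sits flat in the bay, (465–660, 215–375), up against the stop. The eraser and the wood block are undisturbed.

```bash
python3 -c "
from station import bot
print(bot.hand_in())"
```

```text
the job is handed in; nothing more can be done
None
```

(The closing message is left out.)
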